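Work the seized locking pin out of the paper mould and open the deckle

ROBOT

A 7-joint arm with a two-finger parallel gripper is mounted at the origin on the work surface. World frame = base frame: x ahead of the robot, y to its left, z up, the work surface at z = 0. Lengths are in m, angles in degrees, forces in N, time in s.
With the tool pointing down it reaches from about 0.4 to 0.85 m from the base axis. Payload 4.4 kg.
Tool frame: the origin (TCP) lies midway between the tips of the shut fingers; the grasp point (between the pads) lies 19 mm behind it (robot.tcp_to_grasp is the distance from the TCP to the grasp point, in m); z points along the fingers, y is the direction in which the jaws open and shut (so a half turn about z gives the same grasp; the last joint's range is limited). The gripper opens to 94 mm and grips with 3 to 60 N. Pads are 16 mm wide; open, the fingers measure 119 mm over their backs; the gripper's body (75 mm by 177 mm) begins 78 mm behind the grasp point.
Start: joints at [60.63, 36.005, 2.206, 86.941, -1.547, 57.084, -1.146], TCP at [0.281, -0.586, 0.175] pointing down, gripper open.
Joint ranges: [-175.42, 175.42], [-21.48, 121.26], [-71.46, 75.88], [10.55, 141.38], [-63.04, 243.04], [13.31, 113.54], [-168.57, 168.57]. Speed limits (degrees/s): [147.25, 147.25, 180, 180, 180, 180, 180].

INTERFACE

Orientations are given as a 3x3 rotation matrix whose columns are the frame's x, y, z axes.
In Python, from station import robot gives the robot as it stands.
- The arm moves only by the tool apply_moves, never from a script. Its argument "series" is a list of rows, each a list of 2 entries, a list of its own where there are three numbers: the shift along the tool's x, y, z in mm, then the turn about the tool's z in degrees. A call has 1 to 20 rows; each row is the pose to reach, as a shift and turn from the pose commanded when the call began, along the tool's axes at that moment; what a row does not reach only later rows make up. A row lasts 1/8 s, in which the tool goes at most 62.5 mm and 10.7 degrees, less where a joint would pass 70% of its speed; a pose out of reach is approached as far as the arm can. A call with a gripper value outside its range is refused whole. "fingers" is the closure, from 0 (fully open) to 1 (shut), set as the call begins (left out, the last holds). The fingers move at their own pace and stop on an object; "force" is the grip in N (left out, the last holds). Time passes only in rows, so rows that repeat a pose let the fingers close. It gives the time, the measured TCP pose, the force and the opening at its end, in the units of the state.
- robot.get_state(): the state, without advancing time (a new reading comes with each control period).
- robot.camera(name): name is "scene" or "top" or "wrist"; returns (picture, depth): 480x640x3 uint8, red, green, blue; 480x640 float32, m along the optical axis (not along the pixel's ray), 0 where there is no reading.
- robot.get_calibration(name): a dict with "fx", "fy", "cx", "cy" (pixels), "T" (4x4, takes a point from camera to world coordinates). Camera axes: x right, y up, looking along -z (the intrinsics and any distortion apply to the point x, -y, -z); pixel columns grow to the right and rows downward; lengths in m; the calibration is good to about 2 mm. A picture is of the moment at which its call begins: read the wrist's pose just before it. get_calibration takes no time and is no camera call; for the wrist camera it gives the pose at the moment of the call.
- robot.finish_job(): hands the job in, once; it reports no verdict.
The state is a dict: "clock": time; "qpos": joint angles; "joint_velocities": joint speeds; "joint_torque": joint torques, N m; "position": TCP position; "ee_rot": TCP orientation; "force": force on the tool from outside, world axes, zero at the start; "moment": the same for the moment, N m; "grip_width": finger opening in m.
Only numpy, scipy, OpenCV 4.12 (cv2) and the standard library are available. Lean on these libraries where they do the work, as an engineer would, in place of code of your own. Each camera call takes 0.05 s, during which the arm holds its last target. There are 200 camera calls.

TASK

The red T-handled pin that locks the paper mould shut has seized in its rubber-mounted bushing: work it out by twisting the handle back and forth, about 30 degrees each way or more, while pulling up only gently, so that the orange-rimmed bushing is never dragged more than 8 mm up out of the wood. Lay the pin on its side in the yellow tray, then lift the hinged upper frame (the deckle; it has a brass tab for this) to at least 50 degrees open, where it stays by itself, and let go. Do not disturb the green jug, the clay roller or the brush.

Things in the scene. Friction and masses are not known exactly. Their poses are not given: they have to be found in the camera images.
- mould: Fixed paper mould: a dark wooden frame 320 mm deep (x from -35 to +285), 260 mm wide (y -130 to +130), 45 mm high. Origin on the table straight below the centre of the pin's socket, which lies in its near rail; its x axis points from the socket to the hinged far rail, z up.
- pin: Loose steel locking pin, 0.12 kg, 87 mm long. Origin at the shaft's lower tip, z along the shaft to the handle. Shaft 18 mm dia. with round tip; collar 32 mm dia. 41-45 mm above the tip; red handle bar 56 mm long (pin's y), 14 mm thick (x), 20 mm high (67-87 mm up). Starts upright, 22 mm deep in the socket, tip 23 mm above the table, bar within 0.4 rad of the mould's y axis.
- pin_grip (a point): Centre of the red handle bar, on the pin's axis, 77 mm above its tip; at the start 100 mm above the table and 33 mm above the frame beneath. Grip firmly (80 N or more). Turning the seized pin takes about 0.4 Nm; while it is turned, a pull of 10 to 18 N makes it creep out, some 2 to 4 mm per radian turned either way; a straight pull up to 35 N does not free it.
- pin_bar_end (a point): End of the red handle bar on the pin's +y side, 28 mm from the pin's axis, at the height of pin_grip.
- bushing (a joint): How far (m) the orange-rimmed bushing has been dragged up out of the mould's near rail; 0 at rest. It is sprung, 2500 N/m: 6 mm means a pull of 15 N; it must never pass 9 mm. The pin is free once it has risen some 15 to 20 mm relative to the bushing, which then springs back.
- deckle (a joint): Opening angle of the deckle in rad, 0 shut (level), 1.5 fully open; it rises on its near side. Stiff hinge: it stays at any angle, and needs about 6 N at the tab. The pin's collar overlaps its brass fork 2 mm below, so it opens only once the pin is out.
- deckle_tab (a point): Grip point on the brass lifting tab that stands on the near rail of the deckle, 12 mm below its top: the tab is 14 by 14 mm across and 40 mm high; pinch it along the mould's y axis. In the mould's frame, shut, at x 54, y 80, z 95 mm. It tips with the deckle.
- deckle_hinge (a point): Middle of the deckle's hinge axis, which runs along the mould's y: at x 285, y 0, z 57 mm in the mould's frame.
- tray: Fixed yellow open tray, outside 200 mm (x) by 160 mm (y), 30 mm high, walls and floor 5 mm. Origin under its centre, on the table. It stands to the left or to the right of the mould. A pin let go upright may stay standing on its tip until its handle is nudged over.
- jug: Green jug with a handle, 140 mm high, 104 mm diameter; origin under its centre. Bystander.
- brush: Brush lying on the table. Bystander.
- roller_center (a point): Clay roller lying on the table, 38 mm diameter, 110 mm long. Bystander. This point is its middle.
Things that resemble listed ones, but are neither listed nor needed, are in the scene too. What is shaped like the pin but blue or turquoise is not meant.

How it is judged (in metres and radians):
On the way, in this order (a step that is already met when the one before it is completed fails the run):
1. the pin is twisted about its axis while it has risen less than 10 mm: the end of its handle has moved more than 11.5 mm (some 20 degrees) (distance of pin_bar_end from where it was at the start of the episode above 0.0115 m and z of pin in the frame of mould below 0.033 m), for 0.05 s.
2. the pin is out of the bushing: its tip more than 11 mm above the wood (z of pin in the frame of mould above 0.056 m), for 0.1 s.
3. the pin lies in the tray (handle's centre less than 60 mm above the table) while the deckle is still open by less than 0.3 rad (x of pin_grip in the frame of tray between -0.1 and 0.1 m and y of pin_grip in the frame of tray between -0.08 and 0.08 m and x of pin in the frame of tray between -0.1 and 0.1 m and y of pin in the frame of tray between -0.08 and 0.08 m and z of pin_grip in the frame of tray below 0.06 m and linear speed of pin below 0.05 m/s and value of joint deckle below 0.3 rad), for 0.1 s.
At the end, for the whole second after the job is handed in: The pin lies at rest in the tray: both its tip and the centre of its handle are over the tray, the handle's centre less than 60 mm above the table. The deckle stands open by more than 0.8 rad (46 degrees), at rest (x of pin_grip in the frame of tray between -0.1 and 0.1 m and y of pin_grip in the frame of tray between -0.08 and 0.08 m and x of pin in the frame of tray between -0.1 and 0.1 m and y of pin in the frame of tray between -0.08 and 0.08 m and z of pin_grip in the frame of tray below 0.06 m and linear speed of pin below 0.05 m/s and value of joint deckle above 0.8 rad and velocity of joint deckle between -0.1 and 0.1 rad/s); the robot touches nothing.
It fails at once if the bushing is dragged up by more than 9 mm (value of joint bushing above 0.009 m).
It fails at once if the jug is moved by more than 25 mm (distance of jug from where it was at the start of the episode above 0.025 m).
It fails at once if the roller is moved by more than 25 mm (distance of roller_center from where it was at the start of the episode above 0.025 m).
It fails at once if the brush is moved by more than 25 mm (distance of brush from where it was at the start of the episode above 0.025 m).
It also fails if it takes over 67 s, if anything falls off the work surface, if the arm or the gripper's body presses on something with over 40 N, if the wrist force passes 120 N, or if a joint passes its speed limit or range.

## Working session

There is one attempt and no reset: what is moved stays moved. The work goes in short steps, Python scripts to look and compute and a tool call to move; the robot and the scene stay as the last step left them, time stands still between calls to the robot, and variables do not carry over. Pictures are saved under pics/ and viewed, about 8 in all and at most 12, crops included, and the job is handed in when it is done.

Besides the shell and the picture viewer there is one more tool, called as name(argument=value, ...) on one line, values as JSON. apply_moves: Moves the arm, as the interface text tells. Its arguments: {"type":"object","properties":{"series":{"type":"array","items":{"type":"array"}},"fingers":{"type":"number"},"force":{"type":"number"}},"required":["series"]}

```bash
mkdir -p pics; ls; cat > h.py <<'E'
import numpy as np, cv2
from station import robot
def snap(n,f):
    c=robot.get_calibration(n); im,d=robot.camera(n)
    cv2.imwrite(f'pics/{f}.png',im[:,:,::-1]); np.savez(f'pics/{f}.npz',im=im,d=d,**{k:np.array(v) for k,v in c.items()})
    return im,d,c
def ray(c,u,v):
    T=np.array(c['T']); r=T[:3,:3]@np.array([(u-c['cx'])/c['fx'],-(v-c['cy'])/c['fy'],-1.]); return T[:3,3],r
def onplane(c,u,v,z):
    o,r=ray(c,u,v); return o+r*(z-o[2])/r[2]
def pts(c,d):
    v,u=np.mgrid[0:d.shape[0],0:d.shape[1]]; T=np.array(c['T'])
    P=np.stack([(u-c['cx'])/c['fx']*d,-(v-c['cy'])/c['fy']*d,-d],-1)
    return P@T[:3,:3].T+T[:3,3]
def st():
    s=robot.get_state(); print(s['clock'],np.round(s['position'],4),np.round(s['force'],1),np.round(s['moment'],2),round(s['grip_width'],4)); return s
E
python3 - <<'E'
from h import *
s=st(); print(s['ee_rot'],robot.tcp_to_grasp)
for n in('top','scene'):
    im,d,c=snap(n,n+'0'); print({k:v for k,v in c.items()})
E
```

```text
pics
0.0 [ 0.2806 -0.5855  0.1743] [ 0.3 -1.2 -0. ] [ 0.04 -0.    0.02] 0.094
[[ 9.01839706e-01  4.32069958e-01 -8.34957511e-04]
 [ 4.32070764e-01 -9.01838115e-01  1.69413306e-03]
 [-2.10125096e-05 -1.88859719e-03 -9.99998216e-01]] 0.0188
{'fx': 531.1382147494793, 'fy': 531.1382147494793, 'cx': 327.28180629496603, 'cy': 235.42337533603714, 'T': array([[-0.01418946,  0.99122827, -0.131397  ,  0.40613025],
       [-0.99981822, -0.01239158,  0.0144904 ,  0.00895806],
       [ 0.01273508,  0.13157873,  0.99122392,  1.23131246],
       [ 0.        ,  0.        ,  0.        ,  1.        ]])}
{'fx': 551.4679782995087, 'fy': 551.4679782995087, 'cx': 320.1292362826382, 'cy': 228.7602183280542, 'T': array([[ 0.61696077, -0.43439686,  0.65624597,  1.27586202],
       [ 0.78698475,  0.34456285, -0.51179239, -0.57791208],
       [-0.00379697,  0.8322114 ,  0.55444546,  0.69295086],
       [ 0.        ,  0.        ,  0.        ,  1.        ]])}
```

View pics/top0.png

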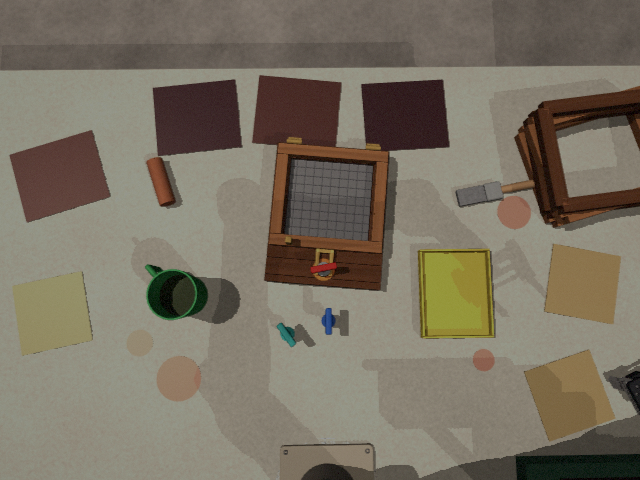

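View pics/scene0.png

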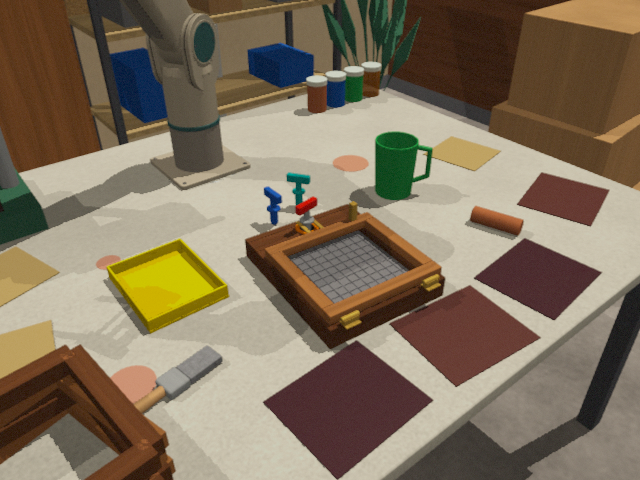

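Top view: the red T-pin is at (323,268), in the mould's near rail. The blue pin (328,321) and the turquoise one (287,333) stand on the table in front and are not meant. The brass tab is at (289,239), the tray at (457,293), the jug at (177,294), the roller at (161,182) and the brush at (490,192). Next I measure these and enlarge the pin.

```bash
python3 - <<'E'
from h import *
z=np.load('pics/top0.npz'); im=z['im'];d=z['d'];c={k:z[k] for k in('fx','fy','cx','cy','T')}
hsv=cv2.cvtColor(im,cv2.COLOR_RGB2HSV);H,S,V=cv2.split(hsv);P=pts(c,d)
red=((H<6)|(H>174))&(S>190)&(V>120)
n,l,s,ce=cv2.connectedComponentsWithStats(red.astype(np.uint8))
for i in range(1,n):
    if s[i,4]>20:
        p=P[l==i];print('red',s[i],ce[i],np.median(p,0))
        uv=np.argwhere(l==i)[:,::-1].astype(np.float32)
        r=cv2.minAreaRect(uv);b=cv2.boxPoints(r);print(r,[np.round(onplane(c,*q,.11),4) for q in b])
        print('c@0.11',onplane(c,*r[0],.11))
yel=((H>25)&(H<33)&(S>200)&(V>90)).astype(np.uint8)
n,l,s,ce=cv2.connectedComponentsWithStats(yel);i=1+np.argmax(s[1:,4])
r=cv2.minAreaRect(np.argwhere(l==i)[:,::-1].astype(np.float32));print('tray',r,[np.round(onplane(c,*q,.03),4) for q in cv2.boxPoints(r)])
# mould near rail: points with z .04-.05 ; deckle z
m=(P[...,2]>.038)&(P[...,2]<.05)&(abs(P[...,1]-.0)<.2)&(P[...,0]>.3)&(P[...,0]<.6)
m[:, :255]=0; m[:,400:]=0
uv=np.argwhere(m)[:,::-1].astype(np.float32);print(len(uv), uv.min(0),uv.max(0))
for x,y,w in((265,250,120),):pass
m2=(P[...,2]>.035)&(P[...,2]<.09);m2[:,:255]=0;m2[:,400:]=0;m2[:130]=0;m2[300:]=0
q=P[m2][:,:2].astype(np.float32);r=cv2.minAreaRect(q);print('mould',r,cv2.boxPoints(r))
t=(P[...,2]>.095);t[:,:275]=0;t[:,305:]=0;t[:225]=0;t[255:]=0
print('tab',np.argwhere(t).mean(0),P[t].mean(0),t.sum())
cv2.imwrite('pics/c1.png',cv2.resize(im[220:350,255:400,::-1],None,fx=5,fy=4.5,interpolation=cv2.INTER_CUBIC))
E
```

```text
red [311 263  25  10 128] [323.4296875 267.0625   ] [0.48756952 0.0025312  0.11020433]
((323.01922607421875, 267.09619140625), (5.687368392944336, 25.10286521911621), 78.69007110595703) [array([0.4884, 0.0297, 0.11  ]), array([ 0.4982, -0.0225,  0.11  ]), array([ 0.4863, -0.0246,  0.11  ]), array([0.4766, 0.0275, 0.11  ])]
c@0.11 [0.48738274 0.00253036 0.11      ]Traceback (most recent call last):
  File "<stdin>", line 13, in <module>
    return _wrapfunc(a, 'argmax', axis=axis, out=out, **kwds)
    return bound(*args, **kwds)
ValueError: attempt to get argmax of an empty sequence
```

```bash
python3 - <<'E'
from h import *
z=np.load('pics/top0.npz'); im=z['im'];d=z['d'];c={k:z[k] for k in('fx','fy','cx','cy','T')}
hsv=cv2.cvtColor(im,cv2.COLOR_RGB2HSV);H,S,V=cv2.split(hsv);P=pts(c,d)
print(hsv[290,455],hsv[251,455])
yel=((H>22)&(H<35)&(S>170)&(V>90)).astype(np.uint8);yel[:,:400]=0
n,l,s,ce=cv2.connectedComponentsWithStats(yel);i=1+np.argmax(s[1:,4])
r=cv2.minAreaRect(np.argwhere(l==i)[:,::-1].astype(np.float32));print('tray',r,[np.round(onplane(c,*q,.03),4) for q in cv2.boxPoints(r)],onplane(c,*r[0],.03))
m2=(P[...,2]>.035)&(P[...,2]<.09);m2[:,:255]=0;m2[:,400:]=0;m2[:130]=0;m2[300:]=0
q=P[m2][:,:2].astype(np.float32);r=cv2.minAreaRect(q);print('mould',r,cv2.boxPoints(r))
t=(P[...,2]>.093);t[:,:275]=0;t[:,305:]=0;t[:225]=0;t[255:]=0
print('tab',np.argwhere(t).mean(0),P[t].mean(0),t.sum())
j=(P[...,2]>.12)&(P[...,1]>.15)&(P[...,0]>.35)&(P[...,0]<.7);print('jug',P[j].min(0),P[j].max(0))
cv2.imwrite('pics/c1.png',cv2.resize(im[220:350,255:400,::-1],None,fx=5,fy=4.5,interpolation=cv2.INTER_CUBIC))
E
```

```text
[ 30 154 151] [ 21 222  47]
tray ((484.5, 272.5), (35.0, 9.0), 90.0) [array([ 0.516, -0.356,  0.03 ]), array([ 0.5158, -0.3766,  0.03  ]), array([ 0.4364, -0.3723,  0.03  ]), array([ 0.4367, -0.3519,  0.03  ])] [ 0.47604521 -0.36419109  0.03      ]
mould ((0.61815345287323, -0.010897055268287659), (0.26087236404418945, 0.33351075649261475), 84.56733703613281) [[ 0.43979797 -0.12495963]
 [ 0.77181065 -0.15653504]
 [ 0.7965089   0.10316552]
 [ 0.46449625  0.13474093]]
tab [238.94339623 287.90566038] [0.5397513  0.07244019 0.1704914 ] 53
jug [0.38408998 0.25922833 0.12015132] [0.49747535 0.37286229 0.1487703 ]
```

View pics/c1.png

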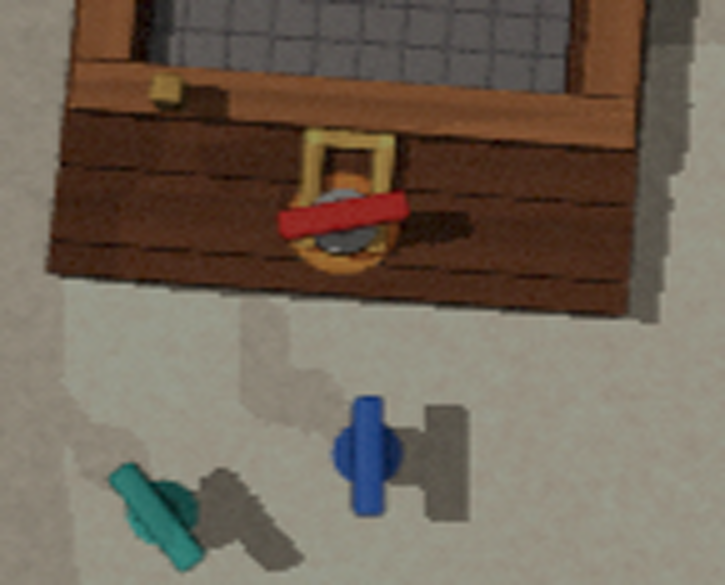

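The crop confirms it: the red bar with its grey collar sits in the orange-rimmed bushing at crop pixel (343,215), and the blue and turquoise pins stand on the table. I'll grip the bar across its ends (56 mm), which gives much more twist leverage. First I hover above it.

apply_moves(series=[[[44,-44,-30],0],[[88,-88,-30],5],[[132,-132,-30],10],[[176,-176,-30],15.3],[[220,-220,-30],15.3],[[264,-265,-30],15.3],[[308,-309,-30],15.3],[[352,-353,-30],15.3],[[396,-397,-30],15.3],[[440,-441,-30],15.3],[[440,-441,-30],15.3],[[440,-441,-30],15.3]], fingers=0, force=60)

```text
clock: 1.6
position: [0.4866, 0.0012, 0.2048]
ee_rot: [[0.984, 0.179, -0.001], [0.179, -0.984, -0.001], [-0.001, 0.0, -1.0]]
force: [0.1, -0.3, 0.3]
grip_width: 0.0937
```

```bash
python3 - <<'E'
from h import *
s=st(); print(np.round(s['ee_rot'],3),np.round(s['qpos'],1))
im,d,c=snap('wrist','w1')
hsv=cv2.cvtColor(im,cv2.COLOR_RGB2HSV);H,S,V=cv2.split(hsv)
red=(((H<6)|(H>174))&(S>190)&(V>90)).astype(np.uint8)
n,l,s_,ce=cv2.connectedComponentsWithStats(red)
for i in range(1,n):
    if s_[i,4]>200:
        r=cv2.minAreaRect(np.argwhere(l==i)[:,::-1].astype(np.float32))
        print(s_[i],r,[np.round(onplane(c,*q,.11),4) for q in cv2.boxPoints(r)],onplane(c,*r[0],.11))
z=np.load('pics/top0.npz');c={k:z[k] for k in('fx','fy','cx','cy','T')}
print('tab',onplane(c,288,239,.107),'tray',[np.round(onplane(c,*q,.03),3) for q in((419,250),(492,249),(495,337),(421,338),(457,293))])
E
```

```text
1.6 [0.4866 0.0012 0.2048] [ 0.1 -0.3  0.3] [0.02 0.03 0.  ] 0.0937
[[ 0.984  0.179 -0.001]
 [ 0.179 -0.984 -0.001]
 [-0.001  0.    -1.   ]] [ -3.3  20.6  -0.3 110.1   0.2  49.4 -83.3]
[280 215  73  21 339] ((317.6060791015625, 218.4331817626953), (72.64739990234375, 19.724279403686523), 12.804265975952148) [array([0.4905, 0.0283, 0.11  ]), array([0.5053, 0.0274, 0.11  ]), array([ 0.5028, -0.0259,  0.11  ]), array([ 0.4879, -0.0257,  0.11  ])] [0.4966629  0.00115615 0.11      ]
tab [0.54852622 0.07636504 0.107     ] tray [array([ 0.529, -0.217,  0.03 ]), array([ 0.529, -0.384,  0.03 ]), array([ 0.332, -0.38 ,  0.03 ]), array([ 0.332, -0.214,  0.03 ]), array([ 0.431, -0.299,  0.03 ])]
```

View pics/w1.png

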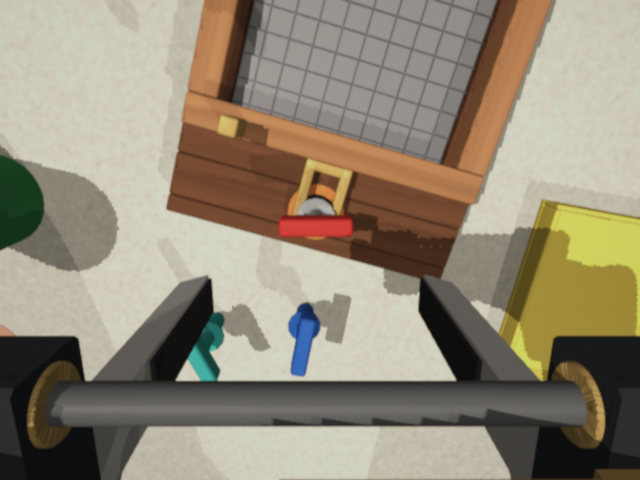

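The wrist view shows the red bar at (280–353, 216–236), level with the jaw line and centred between the fingertips (215 and 420). Now its fore-aft position.

```bash
python3 - <<'E'
from h import *
z=np.load('pics/w1.npz');c={k:z[k] for k in('fx','fy','cx','cy','T')};im=z['im']
print(c['T'][:3,3]); print(im[210:242:1,340].tolist())
for u,v,h in((280,216,.11),(353,216,.11),(316,216,.11),(316,236,.11),(316,236,.09)):print(u,v,h,onplane(c,u,v,h).round(4))
P=pts(c,z['d']);print(P[212:242:2,340].round(3).tolist())
E
```

```text
[0.5605841  0.01473303 0.41418127]
[[166, 131, 72], [157, 120, 65], [150, 108, 57], [144, 96, 50], [134, 78, 41], [120, 53, 32], [112, 31, 23], [115, 27, 24], [130, 33, 29], [157, 40, 36], [184, 51, 46], [199, 59, 53], [205, 62, 56], [208, 66, 60], [208, 65, 59], [208, 66, 59], [208, 67, 60], [208, 65, 58], [208, 65, 58], [207, 64, 58], [207, 64, 57], [208, 65, 59], [208, 64, 58], [207, 63, 57], [201, 60, 54], [187, 54, 48], [159, 55, 44], [125, 64, 44], [108, 67, 44], [93, 58, 39], [91, 57, 39], [103, 65, 43]]
280 216 0.11 [0.4935 0.0288 0.11  ]
353 216 0.11 [ 0.5031 -0.0242  0.11  ]
316 216 0.11 [0.4983 0.0027 0.11  ]
316 236 0.11 [ 4.833e-01 -1.000e-04  1.100e-01]
316 236 0.09 [ 0.4782 -0.0011  0.09  ]
[[0.495, -0.019, 0.058], [0.491, -0.021, 0.047], [0.499, -0.016, 0.096], [0.499, -0.016, 0.104], [0.498, -0.015, 0.108], [0.497, -0.016, 0.108], [0.495, -0.016, 0.11], [0.494, -0.016, 0.109], [0.492, -0.017, 0.108], [0.491, -0.017, 0.109], [0.489, -0.017, 0.108], [0.488, -0.018, 0.109], [0.486, -0.018, 0.108], [0.469, -0.025, 0.045], [0.467, -0.025, 0.044]]
```

apply_moves(series=[[[1.4,0,40],0],[[1.4,0,80],0],[[1.4,0,110],0],[[1.4,0,124],0],[[1.4,0,124],0],[[1.4,0,124],0]])

```text
clock: 2.4
position: [0.4894, 0.0014, 0.0822]
ee_rot: [[0.984, 0.178, 0.002], [0.178, -0.984, -0.0], [0.002, 0.0, -1.0]]
force: [0.1, -0.5, -0.1]
grip_width: 0.0939
```

apply_moves(series=[[[0,0,0],0],[[0,0,0],0],[[0,0,0],0],[[0,0,0],0],[[0,0,0],0],[[0,0,0],0],[[0,0,0],0],[[0,0,0],0]], fingers=1, force=60)

```text
clock: 3.4
position: [0.4885, 0.0019, 0.0812]
ee_rot: [[0.984, 0.179, -0.0], [0.179, -0.984, 0.0], [-0.0, -0.0, -1.0]]
force: [0.1, -0.0, -0.1]
grip_width: 0.0177
```

Width 17.7 mm is not the 56 mm bar, so something went differently. I look before doing anything.

```bash
python3 - <<'E'
from h import *
st(); im,d,c=snap('wrist','w2'); im2,_,_=snap('scene','s2')
a=cv2.resize(im2[160:280,240:400],(640,480),interpolation=cv2.INTER_CUBIC)
cv2.imwrite('pics/c2.png',cv2.resize(np.hstack([im,a]),(800,300))[:,:,::-1])
E
```

```text
3.4 [0.4885 0.0019 0.0812] [ 0.1 -0.  -0.1] [ 0.    0.01 -0.01] 0.0177
```

View pics/c2.png

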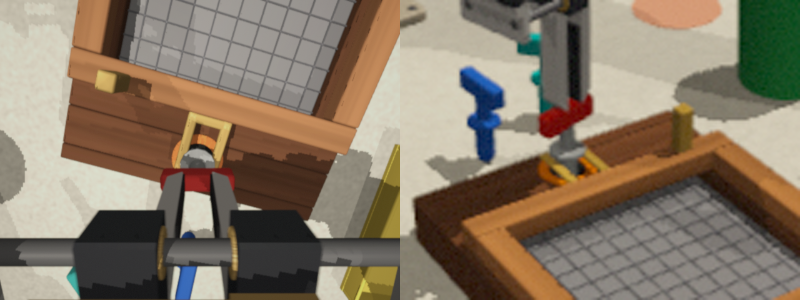

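```bash
python3 - <<'E'
from h import *
im=np.load('pics/w2.npz')['im'];im2=np.load('pics/s2.npz')['im']
a=cv2.resize(im2[170:250,270:350],(400,400),interpolation=cv2.INTER_CUBIC)
b=cv2.resize(im[220:380,240:400],(400,400),interpolation=cv2.INTER_CUBIC)
cv2.imwrite('pics/c3.png',np.hstack([b,a])[:,:,::-1])
z=np.load('pics/w2.npz');c={k:z[k] for k in('fx','fy','cx','cy','T')};P=pts(c,z['d'])
for u in(262,270,316,355,365):print(u,[(v,P[v,u].round(3).tolist(),im[v,u].tolist()) for v in range(265,310,6)])
E
```

```text
262 [(265, [0.477, 0.033, 0.046], [123, 79, 53]), (271, [0.49, 0.029, 0.093], [94, 27, 22]), (277, [0.491, 0.028, 0.103], [100, 23, 21]), (283, [0.49, 0.027, 0.108], [124, 31, 28]), (289, [0.487, 0.026, 0.11], [119, 30, 27]), (295, [0.484, 0.026, 0.11], [109, 56, 52]), (301, [0.495, 0.024, 0.14], [102, 91, 87]), (307, [0.495, 0.023, 0.146], [100, 96, 90])]
270 [(265, [0.477, 0.028, 0.045], [121, 78, 51]), (271, [0.491, 0.025, 0.095], [99, 27, 24]), (277, [0.491, 0.024, 0.104], [100, 22, 19]), (283, [0.495, 0.023, 0.121], [100, 95, 89]), (289, [0.495, 0.022, 0.128], [98, 95, 89]), (295, [0.496, 0.021, 0.134], [100, 96, 89]), (301, [0.496, 0.021, 0.14], [98, 95, 89]), (307, [0.495, 0.02, 0.145], [99, 96, 90])]
316 [(265, [0.495, 0.003, 0.085], [78, 77, 73]), (271, [0.495, 0.003, 0.095], [98, 25, 22]), (277, [0.495, 0.003, 0.104], [101, 26, 21]), (283, [0.494, 0.002, 0.109], [132, 34, 30]), (289, [0.492, 0.002, 0.11], [148, 40, 36]), (295, [0.488, 0.001, 0.108], [148, 40, 36]), (301, [0.485, 0.001, 0.109], [148, 40, 37]), (307, [0.454, -0.005, 0.044], [113, 93, 79])]
355 [(265, [0.486, -0.023, 0.045], [109, 61, 34]), (271, [0.499, -0.016, 0.096], [98, 25, 22]), (277, [0.498, -0.015, 0.103], [102, 27, 25]), (283, [0.502, -0.013, 0.122], [99, 95, 89]), (289, [0.502, -0.012, 0.128], [99, 95, 89]), (295, [0.501, -0.012, 0.134], [99, 95, 90]), (301, [0.502, -0.011, 0.14], [99, 96, 90]), (307, [0.501, -0.011, 0.146], [99, 96, 90])]
365 [(265, [0.487, -0.03, 0.044], [64, 41, 27]), (271, [0.5, -0.021, 0.095], [97, 24, 20]), (277, [0.5, -0.02, 0.104], [101, 23, 20]), (283, [0.498, -0.02, 0.108], [126, 57, 52]), (289, [0.503, -0.016, 0.129], [103, 92, 87]), (295, [0.502, -0.016, 0.134], [99, 95, 90]), (301, [0.502, -0.015, 0.14], [99, 96, 90]), (307, [0.502, -0.015, 0.145], [99, 95, 90])]
```

View pics/c3.png

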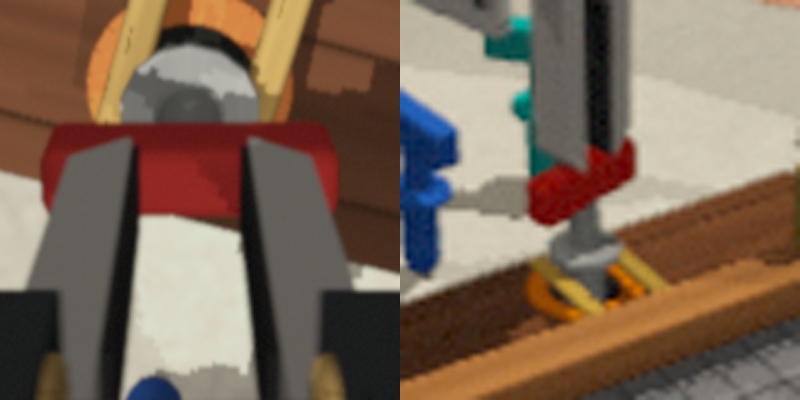

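```bash
python3 - <<'E'
from h import *
for f in('w1','w2'):
    z=np.load(f'pics/{f}.npz');c={k:z[k] for k in('fx','fy','cx','cy','T')};P=pts(c,z['d']);im=z['im']
    print(f,c['T'].round(3).tolist())
    for u in((195,205,210,424,430,440) if f=='w1' else (275,290,292,340,342,350)):
        print(u,[(v,P[v,u].round(3).tolist(),int(im[v,u,0])) for v in range(272,300,4)])
st()
E
```

```text
w1 [[0.179, 0.951, 0.251, 0.561], [-0.984, 0.173, 0.047, 0.015], [0.001, -0.255, 0.967, 0.414], [0.0, 0.0, 0.0, 1.0]]
195 [(272, [0.394, 0.112, -0.001], 211), (276, [0.39, 0.111, -0.0], 198), (280, [0.487, 0.055, 0.241], 112), (284, [0.488, 0.053, 0.247], 111), (288, [0.488, 0.052, 0.251], 110), (292, [0.488, 0.051, 0.254], 101), (296, [0.487, 0.05, 0.256], 65)]
205 [(272, [0.397, 0.101, 0.001], 211), (276, [0.488, 0.052, 0.236], 128), (280, [0.488, 0.05, 0.241], 85), (284, [0.487, 0.05, 0.243], 34), (288, [0.487, 0.049, 0.246], 23), (292, [0.485, 0.049, 0.247], 19), (296, [0.484, 0.048, 0.248], 16)]
210 [(272, [0.398, 0.096, 0.001], 211), (276, [0.393, 0.096, -0.001], 208), (280, [0.487, 0.049, 0.238], 39), (284, [0.485, 0.049, 0.238], 28), (288, [0.484, 0.048, 0.239], 22), (292, [0.482, 0.048, 0.239], 17), (296, [0.48, 0.048, 0.239], 19)]
424 [(272, [0.451, -0.108, 0.045], 68), (276, [0.505, -0.045, 0.235], 80), (280, [0.504, -0.045, 0.238], 41), (284, [0.504, -0.044, 0.242], 16), (288, [0.503, -0.044, 0.244], 13), (292, [0.501, -0.044, 0.244], 14), (296, [0.499, -0.044, 0.244], 17
[... 1469 characters left out ...]
01, -0.007, 0.122], 71), (288, [0.501, -0.006, 0.127], 53), (292, [0.499, -0.007, 0.127], 38), (296, [0.499, -0.007, 0.131], 24)]
342 [(272, [0.498, -0.01, 0.096], 103), (276, [0.501, -0.008, 0.112], 113), (280, [0.501, -0.008, 0.117], 99), (284, [0.5, -0.008, 0.121], 98), (288, [0.501, -0.007, 0.126], 94), (292, [0.501, -0.007, 0.131], 85), (296, [0.501, -0.007, 0.135], 73)]
350 [(272, [0.498, -0.014, 0.096], 99), (276, [0.498, -0.013, 0.101], 100), (280, [0.502, -0.011, 0.118], 99), (284, [0.502, -0.011, 0.123], 99), (288, [0.501, -0.011, 0.127], 100), (292, [0.501, -0.01, 0.131], 99), (296, [0.502, -0.01, 0.136], 100)]
3.5 [0.4885 0.0019 0.0812] [-0.2 -0.4 -0.3] [-0.03  0.05 -0.  ] 0.0097
```

The fingers' real tips are about 30 mm higher than the reported TCP. Wrist depth puts them at TCP+30 mm in both pictures, and the scene view shows them just above the bar, so the jaws shut in air. I reopen and go 30 mm lower.

apply_moves(series=[[[0,0,-3],0],[[0,0,-3],0],[[0,0,-3],0],[[0,0,-3],0],[[0,0,-3],0],[[0,0,-3],0],[[0,0,-3],0],[[0,0,-3],0],[[0,0,-3],0],[[0,0,-3],0]], fingers=0)

```text
clock: 4.75
position: [0.4885, 0.0019, 0.0842]
ee_rot: [[0.984, 0.179, -0.0], [0.179, -0.984, 0.0], [-0.0, -0.0, -1.0]]
force: [-0.1, -0.0, 0.5]
grip_width: 0.0938
```

apply_moves(series=[[[0,0,8],0],[[0,0,16],0],[[0,0,24],0],[[0,0,32],0],[[0,0,32],0],[[0,0,32],0]])

```text
clock: 5.5
position: [0.4886, 0.0019, 0.0522]
ee_rot: [[0.984, 0.179, 0.0], [0.179, -0.984, 0.0], [0.0, 0.0, -1.0]]
force: [-1.1, -0.1, 0.0]
grip_width: 0.0941
```

apply_moves(series=[[[0,0,0],0],[[0,0,0],0],[[0,0,0],0],[[0,0,0],0],[[0,0,0],0],[[0,0,0],0],[[0,0,0],0],[[0,0,0],0]], fingers=1)

```text
clock: 6.5
position: [0.4886, 0.0018, 0.0522]
ee_rot: [[0.984, 0.179, 0.0], [0.179, -0.984, -0.0], [0.0, 0.0, -1.0]]
force: [0.0, 0.0, 2.1]
grip_width: 0.0554
```

Gripped at 55.4 mm. First twist with a small lift, to learn the sign and the force.

apply_moves(series=[[[0,0,-1.5],5],[[0,0,-3],14],[[0,0,-4],24],[[0,0,-4.5],34],[[0,0,-4.5],36]])

```text
clock: 7.12
position: [0.4881, 0.0015, 0.056]
ee_rot: [[0.901, -0.434, -0.001], [-0.434, -0.901, -0.001], [-0.0, 0.001, -1.0]]
force: [0.7, -0.9, -7.7]
grip_width: 0.0554
```

```bash
python3 -c "
from h import *
s=st();print(s['ee_rot'].round(3) if hasattr(s['ee_rot'],'round') else s['ee_rot'],np.round(s['qpos'],1))"
```

```text
7.125 [0.4881 0.0015 0.056 ] [ 0.7 -0.9 -7.7] [-0.45 -0.31  0.11] 0.0554
[[ 0.901 -0.434 -0.001]
 [-0.434 -0.901 -0.001]
 [-0.     0.001 -1.   ]] [ -10.1   34.2    9.6  118.8  -11.4   27.8 -107.7]
```

apply_moves(series=[[[0,0,-1],-9],[[0,0,-2],-19],[[0,0,-2.4],-29],[[0,0,-2.8],-39],[[0,0,-3.1],-49],[[0,0,-3.4],-59],[[0,0,-3.7],-69],[[0,0,-4],-78]])

```text
clock: 8.12
position: [0.4879, 0.0024, 0.0598]
ee_rot: [[0.607, 0.795, -0.001], [0.795, -0.607, 0.001], [0.0, -0.002, -1.0]]
force: [1.9, 0.2, -12.0]
grip_width: 0.0556
```

apply_moves(series=[[[0,0,-0.8],9],[[0,0,-1.4],19],[[0,0,-1.8],29],[[0,0,-2.2],39],[[0,0,-2.6],49],[[0,0,-3],59],[[0,0,-3.4],69],[[0,0,-3.8],78]])

```text
clock: 9.12
position: [0.4879, 0.0012, 0.0633]
ee_rot: [[0.9, -0.436, -0.001], [-0.436, -0.9, -0.001], [-0.001, 0.002, -1.0]]
force: [1.4, -2.6, -13.6]
grip_width: 0.0559
```

apply_moves(series=[[[0,0,-0.6],-9],[[0,0,-1],-19],[[0,0,-1.5],-29],[[0,0,-1.9],-39],[[0,0,-2.3],-49],[[0,0,-2.7],-59],[[0,0,-3.1],-69],[[0,0,-3.5],-78]])

```text
clock: 10.12
position: [0.4878, 0.0024, 0.0668]
ee_rot: [[0.606, 0.795, -0.002], [0.795, -0.606, 0.001], [0.0, -0.002, -1.0]]
force: [2.3, 0.8, -16.0]
grip_width: 0.0552
```

apply_moves(series=[[[0,0,-0.6],9],[[0,0,-1],19],[[0,0,-1.5],29],[[0,0,-1.9],39],[[0,0,-2.3],49],[[0,0,-2.7],59],[[0,0,-3.1],69],[[0,0,-3.5],78]])

```text
clock: 11.12
position: [0.4878, 0.0008, 0.0702]
ee_rot: [[0.9, -0.436, -0.002], [-0.436, -0.9, -0.001], [-0.001, 0.002, -1.0]]
force: [2.2, -3.2, -16.5]
grip_width: 0.0556
```

apply_moves(series=[[[0,0,-0.2],-9],[[0,0,-0.5],-19],[[0,0,-0.9],-29],[[0,0,-1.3],-39],[[0,0,-1.7],-49],[[0,0,-2.1],-59],[[0,0,-2.5],-69],[[0,0,-2.9],-78]])

```text
clock: 12.12
position: [0.4884, 0.0019, 0.0746]
ee_rot: [[0.606, 0.796, 0.0], [0.796, -0.606, 0.0], [0.0, -0.0, -1.0]]
force: [0.1, 0.4, -1.5]
grip_width: 0.0554
```

apply_moves(series=[[[0,0,-0.2],9],[[0,0,-0.5],19],[[0,0,-0.9],29],[[0,0,-1.3],39],[[0,0,-1.7],49],[[0,0,-2.1],59],[[0,0,-2.5],69],[[0,0,-2.9],78]])

```text
clock: 13.12
position: [0.4884, 0.0021, 0.0775]
ee_rot: [[0.9, -0.437, -0.0], [-0.437, -0.9, 0.0], [-0.0, -0.0, -1.0]]
force: [0.6, -0.2, -1.6]
grip_width: 0.0555
```

The pin is free: the force is down to its own weight, and the bushing pull peaked around 16.5 N. Now lift clear and carry it over the tray.

apply_moves(series=[[[0,0,-25],0],[[0,0,-55],0],[[0,0,-65],0],[[7,45,-65],-5],[[14,90,-65],-10],[[20,135,-65],-15],[[27,180,-65],-20],[[34,225,-65],-25.9],[[40,265,-65],-25.9],[[45,295,-65],-25.9],[[47.5,312,-65],-25.9],[[47.5,312,-65],-25.9],[[47.5,312,-65],-25.9]])

```text
clock: 14.75
position: [0.3965, -0.2982, 0.142]
ee_rot: [[1.0, 0.006, -0.0], [0.006, -1.0, 0.001], [-0.0, -0.001, -1.0]]
force: [-0.3, 0.1, -0.5]
grip_width: 0.0557
```

```bash
python3 - <<'E'
from h import *
s=st();print(s['ee_rot'],np.round(s['qpos'],1))
im2,_,_=snap('scene','s4'); im,_,_=snap('wrist','w4')
cv2.imwrite('pics/c4.png',np.hstack([cv2.resize(im2[100:400,60:400],(400,353)),cv2.resize(im,(400,353))])[:,:,::-1])
E
```

```text
14.75 [ 0.3965 -0.2982  0.142 ] [-0.3  0.1 -0.5] [ 0.02 -0.02  0.02] 0.0557
[[ 9.99984419e-01  5.58041996e-03 -1.43991207e-04]
 [ 5.58060437e-03 -9.99983565e-01  1.31374249e-03]
 [-1.36657606e-04 -1.31452558e-03 -9.99999127e-01]] [ 30.6  26.3   4.4 113.2  -3.1  40.7 -52.8]
```

View pics/c4.png

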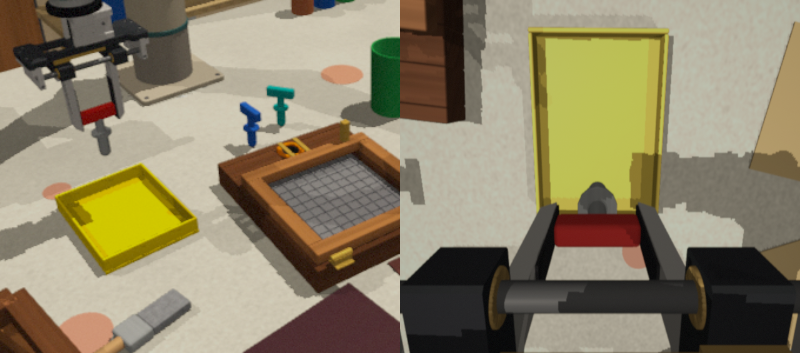

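Pin held upright, hanging over the tray's near end (tip at (597,190) in the right panel), and the bushing stays in the wood. I lower it until the tip nearly touches the floor, then tip it over toward +x with a light grip.

apply_moves(series=[[[0,0,40],0],[[0,0,75],0],[[0,0,95],0],[[0,0,103],0],[[0,0,106],0],[[0,0,107],0],[[0,0,107],0]])

```text
clock: 15.72
position: [0.3965, -0.3001, 0.0359]
ee_rot: [[1.0, 0.004, 0.001], [0.004, -1.0, -0.001], [0.001, 0.001, -1.0]]
force: [0.6, -0.1, -1.7]
grip_width: 0.0557
```

apply_moves(series=[[[0,0,2],0],[[0,0,2],0],[[6,0,2],0],[[12,0,3],0],[[23,0,6],0],[[34,0,11],0],[[44,0,18],0],[[52,0,26],0],[[59,0,36],0],[[62,0,40],0],[[62,0,40],0]], fingers=1, force=8)

```text
clock: 17.1
position: [0.4562, -0.2988, -0.0058]
ee_rot: [[1.0, 0.003, -0.004], [0.003, -1.0, 0.002], [-0.004, -0.002, -1.0]]
force: [-0.4, -1.1, -1.9]
grip_width: 0.0559
```

```bash
python3 - <<'E'
from h import *
st()
im2,_,_=snap('scene','s5'); im,_,_=snap('wrist','w5')
cv2.imwrite('pics/c5.png',np.hstack([cv2.resize(im2[160:340,80:260],(400,400)),cv2.resize(im,(400,400))])[:,:,::-1])
E
```

```text
17.1 [ 0.4562 -0.2988 -0.0058] [-0.4 -1.1 -1.9] [ 0.05 -0.01  0.02] 0.0559
```

View pics/c5.png

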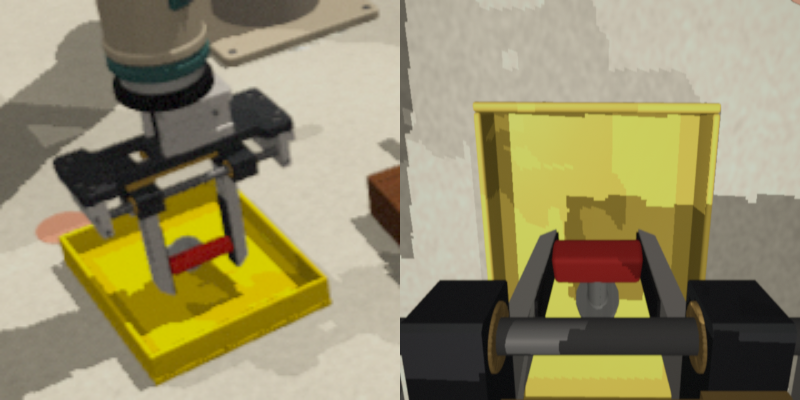

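The pin has tipped over with its handle at the front and is nearly flat. A bit lower, then release.

apply_moves(series=[[[2,0,5],0],[[3,0,10],0],[[3,0,10],0]])

```text
clock: 17.58
position: [0.4608, -0.2995, -0.0151]
ee_rot: [[1.0, 0.004, -0.001], [0.004, -1.0, 0.0], [-0.001, -0.0, -1.0]]
force: [1.1, -0.8, -0.1]
grip_width: 0.0554
```

apply_moves(series=[[[0,0,0],0],[[0,0,0],0],[[0,0,0],0],[[0,0,0],0],[[0,0,0],0],[[0,0,-20],0],[[0,0,-60],0],[[0,0,-120],0],[[0,0,-160],0],[[0,0,-160],0]], fingers=0)

```text
clock: 18.82
position: [0.4632, -0.301, 0.1486]
ee_rot: [[1.0, 0.003, 0.006], [0.003, -1.0, -0.004], [0.006, 0.004, -1.0]]
force: [0.4, 0.1, -0.9]
grip_width: 0.0941
```

```bash
python3 - <<'E'
from h import *
st()
im,d,c=snap('wrist','w6'); P=pts(c,d)
cv2.imwrite('pics/c6.png',im[:,:,::-1])
hsv=cv2.cvtColor(im,cv2.COLOR_RGB2HSV);H,S,V=cv2.split(hsv)
red=(((H<6)|(H>174))&(S>190)&(V>90));print('red',red.sum(),np.median(P[red],0),P[red].min(0),P[red].max(0))
E
```

```text
18.825 [ 0.4632 -0.301   0.1486] [ 0.4  0.1 -0.9] [-0.01  0.01  0.04] 0.0941
red 242 [ 0.48027652 -0.31287676  0.01959602] [ 0.46736318 -0.32567507  0.01695633] [ 0.48526593 -0.27246275  0.02375901]
```

View pics/c6.png

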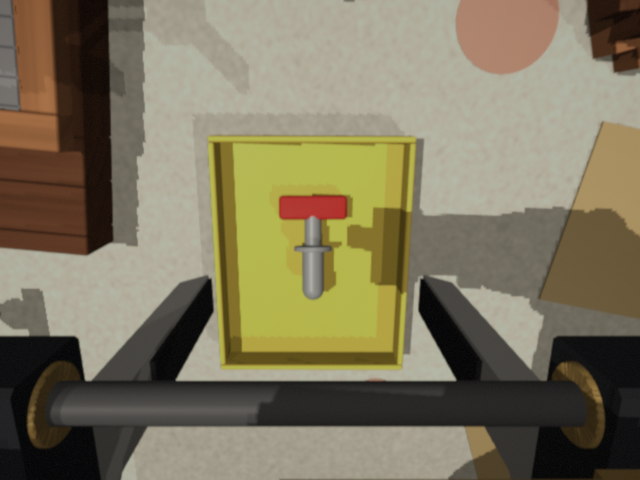

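The pin lies on its side in the tray (handle at (313,207), about 20 mm high; tip at (313,297)). Now hover over the brass tab.

apply_moves(series=[[[11,-48,0],2],[[22,-96,0],4],[[33,-144,0],5.6],[[44,-192,0],5.6],[[55,-240,0],5.6],[[66,-288,0],5.6],[[77,-336,0],5.6],[[87,-377,0],5.6],[[87,-377,0],5.6],[[87,-377,0],5.6]])

```text
clock: 20.12
position: [0.5455, 0.0766, 0.144]
ee_rot: [[0.996, -0.094, -0.003], [-0.094, -0.996, -0.001], [-0.003, 0.002, -1.0]]
force: [-0.0, -0.1, 0.5]
grip_width: 0.094
```

```bash
python3 - <<'E'
from h import *
s=st();print(np.round(s['qpos'],1),np.round(s['ee_rot'],3).tolist())
im,d,c=snap('wrist','w7'); P=pts(c,d)
t=(P[...,2]>.085)&(P[...,2]<.115)&(abs(P[...,0]-.549)<.03)&(abs(P[...,1]-.076)<.03)
print(t.sum(),np.median(P[t],0),P[t].min(0),P[t].max(0))
top=t&(P[...,2]>.102); uv=np.argwhere(top)[:,::-1];print(top.sum(),uv.min(0),uv.max(0),np.median(P[top],0))
r=cv2.minAreaRect(P[top][:,:2].astype(np.float32)*1000);print(r)
cv2.imwrite('pics/c7.png',im[100:400,120:520,::-1])
E
```

```text
20.125 [0.5455 0.0766 0.144 ] [-0.  -0.1  0.5] [ 0.06  0.04 -0.08] 0.094
[ -15.9   30.3    7.3  104.9   -5.1   45.2 -101.3] [[0.996, -0.094, -0.003], [-0.094, -0.996, -0.001], [-0.003, 0.002, -1.0]]
641 [0.55268316 0.07600432 0.10633794] [0.54263345 0.06890844 0.08501348] [0.55760107 0.08326572 0.10890758]
506 [305 234] [326 257] [0.55074143 0.07619735 0.10660562]
((550.176513671875, 76.19977569580078), (12.9483642578125, 14.143471717834473), 84.47409057617188)
```

View pics/c7.png

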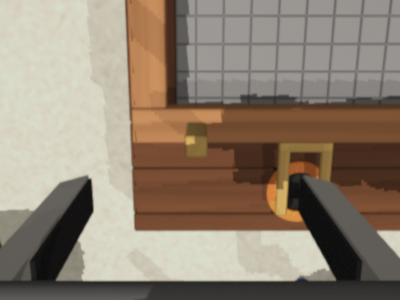

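The tab top is at crop pixel (196,140), i.e. (0.550, 0.076), and squared with the jaws. Descend and pinch.

apply_moves(series=[[[1,0,30],0],[[1,0,60],0],[[1,0,85],0],[[1,0,97],0],[[1,0,97],0],[[1,0,97],0]])

```text
clock: 20.92
position: [0.5485, 0.0772, 0.0491]
ee_rot: [[0.995, -0.095, 0.002], [-0.095, -0.995, 0.0], [0.002, -0.0, -1.0]]
force: [-0.6, -0.2, 0.0]
grip_width: 0.0937
```

apply_moves(series=[[[0,0,0],0],[[0,0,0],0],[[0,0,0],0],[[0,0,0],0],[[0,0,0],0],[[0,0,0],0],[[0,0,0],0],[[0,0,0],0],[[0,0,0],0],[[0,0,0],0]], fingers=1, force=40)

```text
clock: 22.18
position: [0.5476, 0.0763, 0.0482]
ee_rot: [[0.995, -0.095, -0.0], [-0.095, -0.995, -0.001], [-0.0, 0.001, -1.0]]
force: [-0.2, -3.9, 0.0]
grip_width: 0.0136
```

apply_moves(series=[[[2,0,-10],0],[[4.3,0,-20.2],0],[[7,0,-30],0],[[10.3,0,-39.9],0]])

```text
clock: 22.68
position: [0.5575, 0.0754, 0.0878]
ee_rot: [[0.995, -0.095, -0.002], [-0.095, -0.995, -0.001], [-0.001, 0.002, -1.0]]
force: [3.3, -4.2, -9.9]
grip_width: 0.014
```

Lifting cleanly with about 10 N. I continue the arc to about 58°, in coordinates relative to the 10° pose.

apply_moves(series=[[[7.7,0,-19],0],[[17,0,-37.4],0],[[28,0,-54.9],0],[[40.4,0,-71.4],0],[[54.2,0,-86.6],0],[[69.3,0,-100.8],0],[[85.5,0,-113.5],0],[[102.8,0,-124.7],0],[[121,0,-134.4],0],[[132.3,0,-139.4],0],[[132.3,0,-139.4],0],[[132.3,0,-139.4],0]])

```text
clock: 24.18
position: [0.6875, 0.063, 0.2266]
ee_rot: [[0.996, -0.095, -0.004], [-0.095, -0.996, -0.002], [-0.004, 0.002, -1.0]]
force: [-2.7, -3.4, -3.7]
grip_width: 0.0135
```

apply_moves(series=[[[0,0,0],0],[[0,0,0],0],[[0,0,0],0],[[0,0,0],0],[[0,0,0],0],[[0,0,0],0]], fingers=0.5)

```text
clock: 24.92
position: [0.6897, 0.0642, 0.2276]
ee_rot: [[0.996, -0.094, 0.0], [-0.094, -0.996, 0.0], [0.0, -0.0, -1.0]]
force: [0.3, 0.3, -0.3]
grip_width: 0.0471
```

```bash
python3 - <<'E'
from h import *
s=st(); im,d,c=snap('scene','s8'); cv2.imwrite('pics/c8.png',im[60:400,60:500,::-1])
E
```

```text
24.925 [0.6897 0.0642 0.2276] [ 0.3  0.3 -0.3] [0.06 0.   0.01] 0.0471
```

View pics/c8.png

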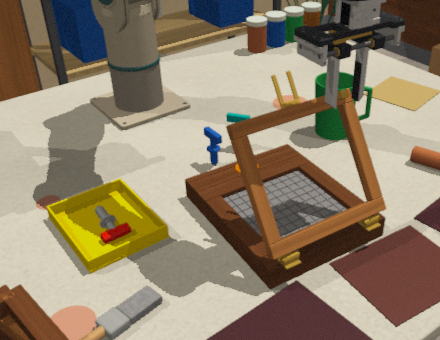

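The deckle stands open with the fingers off it. Retreat straight up and check the angle.

apply_moves(series=[[[0,0,-20],0],[[0,0,-50],0],[[0,0,-80],0],[[-40,0,-90],0],[[-90,0,-90],0],[[-140,0,-90],0],[[-140,0,-90],0],[[-140,0,-90],0]])

```text
clock: 25.98
position: [0.5513, 0.0773, 0.3182]
ee_rot: [[0.996, -0.094, 0.002], [-0.094, -0.996, 0.0], [0.002, -0.0, -1.0]]
force: [1.2, -0.0, -0.3]
grip_width: 0.0469
```

```bash
python3 - <<'E'
from h import *
s=st(); im,d,c=snap('scene','s9'); P=pts(c,d)
hsv=cv2.cvtColor(im,cv2.COLOR_RGB2HSV)
# deckle points -> mould frame
a=np.radians(-5.43); R=np.array([[np.cos(a),-np.sin(a)],[np.sin(a),np.cos(a)]])
M=(P[...,:2]-np.array([.488,.0015]))@R; X,Y,Z=M[...,0],M[...,1],P[...,2]
k=(d>0)&(X>130)  if False else (d>0)&(X>.12)&(X<.27)&(abs(Y)<.15)&(Z>.09)&(Z<.26)
p=np.polyfit(X[k],Z[k],1);print('deckle slope deg',np.degrees(np.arctan(-p[0])),k.sum(),'z at hinge',np.polyval(p,.285))
red=((hsv[...,0]<6)|(hsv[...,0]>174))&(hsv[...,1]>190)&(P[...,1]<-.2)&(P[...,0]<.6);print('pin bar',np.median(P[red],0),red.sum())
ang=np.degrees(np.arctan2(Z[k]-.057,.285-X[k]));print(np.percentile(ang,[10,50,90]))
E
```

```text
25.975 [0.5513 0.0773 0.3182] [ 1.2 -0.  -0.3] [0.05 0.04 0.02] 0.0469
deckle slope deg 56.216703374904775 5089 z at hinge 0.07054237168136768
pin bar [ 0.48078159 -0.30335897  0.0200854 ] 289
[56.08809909 58.98526616 63.55660403]
```

```bash
python3 -c "
from station import robot
print(robot.finish_job())"
```

```text
the job is handed in; nothing more can be done
None
```

The job is handed in at about 26 s on the robot clock; no verdict was reported.

- **Pin:** I gripped the red handle across its ends and twisted it roughly 36–42° each way while pulling gently. The pull read at most about 16.5 N between sweeps, which is roughly 6.6 mm of bushing lift. After about seven sweeps it came free. I tipped it over and laid it in the yellow tray.
- **Deckle:** I lifted it by the brass tab, let go and backed the arm away.

**Last checks:**
- The deckle measured about 56–59° open in the depth image after release.
- The handle was about 20 mm above the table, inside the tray, and the tip was over the tray in the earlier wrist picture.
- The gripper was clear of everything.
- I did not measure the jug, roller and brush again. The arm kept clear of all three, and they looked in place in the last picture.

**What disagreed:**
- My first grip closed in empty air just above the handle. The real fingertips sit about 30 mm higher than the reported TCP, so I lowered every later grasp by that amount.
- The task asks for a grip of 80 N or more, but the gripper gives at most 60 N. Gripping the handle at its ends held without slipping.

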